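Start the burner and point out the plain medal

ROBOT

A 6-joint arm with a two-finger parallel gripper is mounted at the origin on the work surface. World frame = base frame: x ahead of the robot, y to its left, z up, the work surface at z = 0. Lengths are in m, angles in rad, forces in N, time in s.
With the tool pointing down it reaches from about 0.3 to 0.875 m from the base axis. Payload 6.4 kg.
Tool frame: the origin (TCP) lies between the finger pads, 19 mm behind the fingertips; this is the grasp point; z points along the fingers, y is the line along which they close (so a half turn about z gives the same grasp; the last joint's range is limited). The gripper opens to 85 mm and grips with 20 to 120 N. Pads are 22 mm wide; open, the fingers measure 114 mm over their backs; the gripper's body (76 mm by 85 mm) begins 54 mm behind the grasp point. The pads swing forward as they close: fully open they stand 13 mm farther back than shut.
Start: joints at [0.977, 0.181, 1.607, -0, 1.354, -0.206], TCP at [0.217, 0.532, 0.25] pointing down, gripper open.
Joint ranges: [-2.99, 2.99], [-0.89, 2.07], [0.3, 2.58], [-1.14, 4.28], [0, 2.63], [-3.12, 3.12]. Speed limits (rad/s): [2.57, 2.57, 3.01, 3.14, 3.14, 3.14].

INTERFACE

Orientations are given as a rotation vector (axis times angle).
In Python, from bench import ctrl, eyes gives the robot as it stands. The module is installed in compiled form; this text tells all that it offers.
- The arm moves only by the shell command python3 -m creep 'ROWS' [FORCE]. ROWS is JSON, a list of rows, each an object with "dp": the shift along the world's x, y, z in m, a list of three; "dr": the turn, a rotation vector about the world's x, y, z in degrees, a list of three; "gripper": the closure, from -1 (fully open) to 1 (shut). A call has 1 to 20 rows; each row shifts and turns the commanded pose from where the row before left it; what a row does not reach is not made up. A row lasts 1/10 s, in which the tool goes at most 50 mm and 8.59 degrees, less where a joint would pass 70% of its speed; a pose out of reach is approached as far as the arm can. A call with a gripper value outside its range is refused whole. The fingers move at their own pace and stop on an object; FORCE is the grip in N (left out, the last holds). Time passes only in rows, so rows that do not move let the fingers close. It gives the time, the measured TCP pose, the force, the opening and the grip force at its end, in the units of the state.
- ctrl.get_state(): the state, without advancing time (a new reading comes with each control period).
- eyes.read_camera(name): name is "scene" or "top" or "wrist"; returns a dict with "image" (400x640x3 uint8, red, green, blue), "vfov" (degrees; the focal length in pixels is half the picture's height over the tangent of half this angle, whatever the lens; pixels are square), "cx", "cy" (the principal point, pixels), "extrinsics" (4x4, takes a point from camera to world coordinates). Camera axes: x right, y down, z forward; pixel columns grow to the right and rows downward; lengths in m; the calibration is good to about 2 mm. A picture is of the moment at which its call begins. There is no depth.
- ctrl.sign_off(): hands the job in; it is judged then, once.
The state is a dict: "t": time; "joint_pos": joint angles; "dq": joint speeds; "effort": joint torques, N m; "position": TCP position; "tool_rot": TCP orientation; "contact_force": force on the tool from outside, world axes, zero at the start; "wrist_torque": the same for the moment, N m; "width": finger opening in m; "finger_force": force on a finger pad.
Only numpy, scipy, OpenCV 4.12 (cv2) and the standard library are available. Lean on these libraries where they do the work, as an engineer would, in place of code of your own. Each camera call takes 0.05 s, during which the arm holds its last target. There are 200 camera calls.

TASK

Set up the wood-burning bench for the next pupil: press the green start button on top of the orange power unit all the way down with the fingertips and let it come back up, then show which medal is to be burnt next by pointing straight down at the middle of the only medal that is still plain, the fingertips two or three centimetres above it and not touching it. Keep pointing for at least two seconds and finish with the arm still holding there over it. Do not touch, move or pick up the medals, the eraser or the pen rest.

Things in the scene. Friction and masses are not known exactly. Their poses are not given: they have to be found in the camera images.
- start_top (a point): centre of the top face of the green push button (34 mm across) in a black housing, on top of the orange power unit (a box 120 x 100 mm and 67 mm high, black foot, fixed to the bench). It is pressed straight down; point z is up; the point moves with the button
- start (a joint): travel of the green button in m: 0 is up, 0.006 is fully down; a spring pushes it back up when let go; fully down takes about 5 N
- mat: dark green cutting mat, 240 x 320 mm, 3 mm thick, fixed to the bench; origin at the centre of its underside
- medal_plain: light wooden disc, 66 mm across, 8 mm thick, lying loose and flat on the green mat; origin at the centre of its underside, z up; its top face is bare wood, with no pattern: this is the one to point at
- medal_ringed: light wooden disc, 66 mm across, 8 mm thick, lying loose and flat on the green mat; origin at the centre of its underside, z up; a dark burnt ring with a dot in its middle on the top face
- medal_crossed: light wooden disc, 66 mm across, 8 mm thick, lying loose and flat on the green mat; origin at the centre of its underside, z up; a dark burnt cross of two bars on the top face
- medal_starred: light wooden disc, 66 mm across, 8 mm thick, lying loose and flat on the green mat; origin at the centre of its underside, z up; a dark burnt star of three crossing bars on the top face
- eraser: small white eraser in a blue sleeve, 46 x 20 x 14 mm, loose on the middle of the mat; origin under its centre (within 2 mm), long side along its x
- pen_rest: black block 50 x 70 mm with an orange pen (16 mm thick, 110 mm long with its steel tip, along the block's y) lying fixed in its notch, 46 mm high in all, loose on the bench beyond the power unit; origin at the centre of the block's underside
Mind the look-alikes: they are no part of the job. What is shaped like the medal_plain but yellow is not meant.

How it is judged:
On the way, in this order (a step that is already met when the one before it is completed fails the run):
1. the green button is pressed down by the fingers (value of joint start above 0.0045 m and contact force between the fingers and start above 0.5 N), for 0.05 s.
2. the button is let go and back up (contact force between the fingers and anything else below 0.5 N and value of joint start below 0.002 m), for 0.1 s.
3. the tool points down at the plain medal from just above it for two seconds (all of step 2 and horizontal distance between the grasp point and medal_plain below 0.02 m and z of the grasp point in the frame of medal_plain between 0.022 and 0.085 m and angle between the grasp point's own z axis and vertical above 2.3 rad), for 2 s.
At the end, for the whole second after the job is handed in: The tool point is within 20 mm sideways of the centre of the plain medal and 22 to 85 mm above its underside, the fingers pointing down within about 48 degrees, touching nothing; the button is up again (under 2 mm); all medals, the eraser and the pen rest are within 6 mm of where they started (all of step 3 and distance of each of medal_plain, medal_ringed, medal_crossed, medal_starred, eraser, pen_rest from where it was at the start of the episode below 0.006 m and linear speed of medal_plain below 0.02 m/s); the arm keeps its last pose, push and grip.
It fails at once if a medal, the eraser or the pen rest is touched by the robot (contact force between any of the fingers, the arm and medal_plain above 0.3 N or contact force between any of the fingers, the arm and medal_ringed above 0.3 N or contact force between any of the fingers, the arm and medal_crossed above 0.3 N or contact force between any of the fingers, the arm and medal_starred above 0.3 N or contact force between any of the fingers, the arm and eraser above 0.3 N or contact force between any of the fingers, the arm and pen_rest above 0.3 N).
It fails at once if a medal, the eraser or the pen rest is shifted or lifted (distance of any of medal_plain, medal_ringed, medal_crossed, medal_starred, eraser, pen_rest from where it was at the start of the episode above 0.008 m).
It also fails if it takes over 35 s, if anything falls off the work surface, if the arm or the gripper's body presses on something with over 40 N, if the wrist force passes 120 N, or if a joint passes its speed limit or range.

## Working session

There is one attempt and no reset: what is moved stays moved. The work goes in short steps, Python scripts to look and compute and a shell command to move; the robot and the scene stay as the last step left them, time stands still between calls to the robot, and variables do not carry over. Pictures are saved under pics/ and viewed, at most 10 in all, crops included, and the job is handed in when it is done.

```bash
mkdir -p pics
cat > h.py <<'E'
import numpy as np, cv2
from bench import ctrl, eyes
def ray(c,u,v):
    f=c["image"].shape[0]/2/np.tan(np.radians(c["vfov"])/2)
    E=np.array(c["extrinsics"]); d=E[:3,:3]@np.array([(u-c["cx"])/f,(v-c["cy"])/f,1.])
    return E[:3,3],d/np.linalg.norm(d)
def plane(c,u,v,z):
    o,d=ray(c,u,v); return o+d*(z-o[2])/d[2]
def cross(r1,r2):
    (a,d),(b,e)=r1,r2
    s=np.linalg.lstsq(np.c_[d,-e],b-a,rcond=None)[0]
    p,q=a+d*s[0],b+e*s[1]; return (p+q)/2,np.linalg.norm(p-q)
def save(c,n): cv2.imwrite(f"pics/{n}.png",c["image"][:,:,::-1])
E
python3 - <<'E'
from h import *
for n in ("top","scene"):
    c=eyes.read_camera(n); save(c,n+"1"); print(n,c["vfov"],c["cx"],c["cy"],np.round(c["extrinsics"],3).tolist())
s=ctrl.get_state(); print(s["t"],s["position"],s["tool_rot"],s["width"])
E
```

```text
top 53.21727725599076 319.969497813982 198.81645078878356 [[0.007, -0.989, 0.147, 0.42], [-1.0, -0.006, 0.007, 0.047], [-0.007, -0.147, -0.989, 0.991], [0.0, 0.0, 0.0, 1.0]]
scene 48.40079095173171 314.1108820258661 198.03111816596217 [[0.359, 0.744, -0.564, 1.024], [0.933, -0.291, 0.21, -0.137], [-0.008, -0.602, -0.799, 0.792], [0.0, 0.0, 0.0, 1.0]]
0.1 [0.21714554 0.53190835 0.24917221] [-6.05207640e-01 -3.08210653e+00  2.36050771e-03] 0.0852087893730117
```

View pics/top1.png

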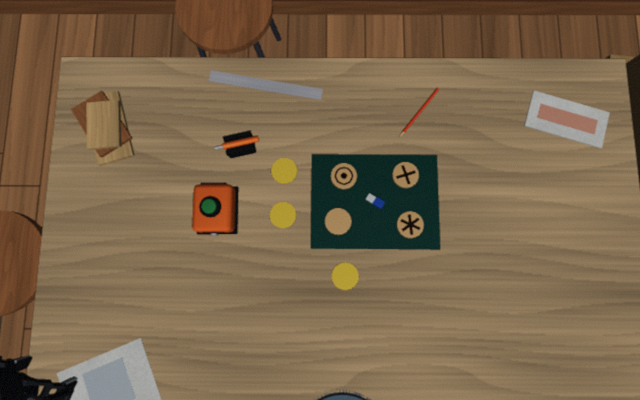

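View pics/scene1.png

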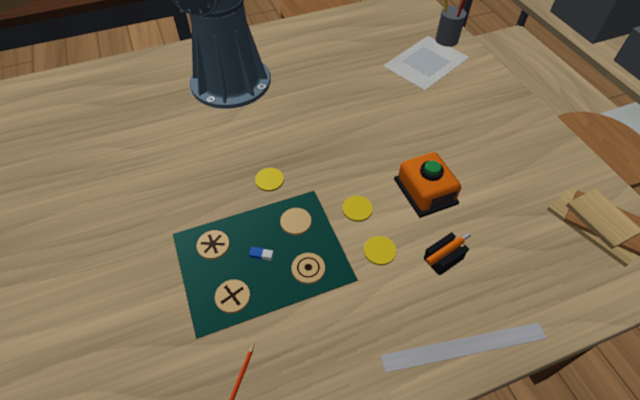

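The top view shows the green button at about (209,206) on the orange unit and the plain medal at about (338,221) on the mat. Three yellow look-alikes lie off the mat. In the scene view the button is at about (432,170) and the plain medal at about (296,221). Next I'll triangulate both from the two views.

Run:
```python
from h import *
seed={"top":[(209,206),(338,221)],"scene":[(432,168),(296,221)]}
R={}
for n in seed:
    c=eyes.read_camera(n); hsv=cv2.cvtColor(c["image"],cv2.COLOR_RGB2HSV)
    masks=[cv2.inRange(hsv,(45,90,60),(85,255,255)),cv2.inRange(hsv,(8,40,110),(22,190,255))]
    for k,(m,s) in enumerate(zip(masks,seed[n])):
        num,l,st,ce=cv2.connectedComponentsWithStats(m)
        i=l[s[1],s[0]]; R[n,k]=(c,ce[i]); print(n,k,i,hsv[s[1],s[0]],st[i],ce[i])
for k,z in ((0,None),(1,.011)):
    (a,p),(b,q)=R["top",k],R["scene",k]
    print(k,cross(ray(a,*p),ray(b,*q)))
    for zz in ((.08,.09) if k==0 else (.011,)): print(plane(a,*p,zz),plane(b,*q,zz))
```

```text
top 0 1 [ 67 163  97] [201 199  15  15 165] [208.32121212 205.96363636]
top 1 152 [ 17 117 166] [325 208  27  27 551] [337.63883848 220.79310345]
scene 0 1 [ 69 175 115] [424 161  17  13 163] [432.06134969 166.58282209]
scene 1 10 [ 19  97 176] [280 208  31  26 644] [295.23447205 220.36180124]
0 (array([0.536967  , 0.30965202, 0.08372224]), np.float64(0.000997474850455123))
[0.53764893 0.31121362 0.08      ] [0.53432802 0.31146348 0.08      ]
[0.53636025 0.30831471 0.09      ] [0.5412052 0.3051627 0.09     ]
1 (array([0.51174961, 0.01015084, 0.00852741]), np.float64(0.0006606121194774173))
[0.51161406 0.01055928 0.011     ] [0.51326937 0.00937072 0.011     ]
```

The button is at (0.537, 0.310) with its top at z≈0.084, and it measures about 34 mm across. The plain medal is at (0.512, 0.010), top z≈0.009 to 0.011, about 67 mm across. These fit the given sizes and the reach. I'll move above the button with the fingers shut.

```bash
python3 -m creep '[{"dp":[0.032,-0.022,-0.005],"dr":[0,0,0],"gripper":1},{"dp":[0.032,-0.022,-0.005],"dr":[0,0,0],"gripper":1},{"dp":[0.032,-0.022,-0.005],"dr":[0,0,0],"gripper":1},{"dp":[0.032,-0.022,-0.005],"dr":[0,0,0],"gripper":1},{"dp":[0.032,-0.022,-0.005],"dr":[0,0,0],"gripper":1},{"dp":[0.032,-0.022,-0.005],"dr":[0,0,0],"gripper":1},{"dp":[0.032,-0.022,-0.005],"dr":[0,0,0],"gripper":1},{"dp":[0.032,-0.022,-0.005],"dr":[0,0,0],"gripper":1},{"dp":[0.032,-0.022,-0.005],"dr":[0,0,0],"gripper":1},{"dp":[0.032,-0.022,-0.005],"dr":[0,0,0],"gripper":1},{"dp":[0,0,0],"dr":[0,0,0],"gripper":1},{"dp":[0,0,0],"dr":[0,0,0],"gripper":1}]'
python3 - <<'E'
from h import *
c=eyes.read_camera("wrist"); save(c,"w1"); s=ctrl.get_state(); print(s["t"],s["position"],s["tool_rot"],s["width"],s["contact_force"])
hsv=cv2.cvtColor(c["image"],cv2.COLOR_RGB2HSV); m=cv2.inRange(hsv,(45,90,60),(85,255,255))
n,l,st,ce=cv2.connectedComponentsWithStats(m)
for i in range(1,n):
    if st[i,4]>150: print(st[i],ce[i],plane(c,*ce[i],.084))
E
```

```text
t: 1.4
position: [0.5376, 0.3116, 0.1993]
tool_rot: [-0.608, -3.081, 0.001]
contact_force: [-0.5, 0.2, 0.2]
width: 0.0
finger_force: 0.0
1.45 [0.53697629 0.31233024 0.19956358] [-6.05919349e-01 -3.08143409e+00  3.60537646e-04] 0.0002236177905159495 [0.26886135 0.07286634 0.68489088]
[ 295  189   39   39 1205] [314.10373444 208.18340249] [0.53785128 0.30929246 0.084     ]
```

View pics/w1.png

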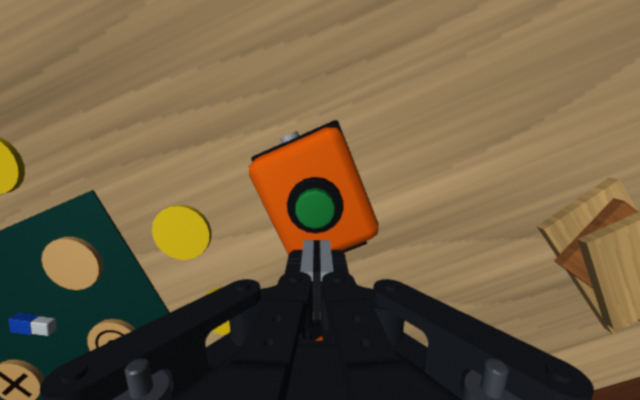

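The wrist view shows the green button at (314,208), which puts it at (0.538, 0.309) and agrees with the first measurement. The fingers are shut and clear. I'll descend to just above it, then press in small steps.

```bash
python3 -m creep '[{"dp":[0,-0.002,-0.02],"dr":[0,0,0],"gripper":1},{"dp":[0,0,-0.025],"dr":[0,0,0],"gripper":1},{"dp":[0,0,-0.025],"dr":[0,0,0],"gripper":1},{"dp":[0,0,-0.015],"dr":[0,0,0],"gripper":1},{"dp":[0,0,-0.005],"dr":[0,0,0],"gripper":1},{"dp":[0,0,-0.003],"dr":[0,0,0],"gripper":1},{"dp":[0,0,0],"dr":[0,0,0],"gripper":1}]'; python3 -m creep '[{"dp":[0,0,-0.003],"dr":[0,0,0],"gripper":1},{"dp":[0,0,-0.003],"dr":[0,0,0],"gripper":1},{"dp":[0,0,0],"dr":[0,0,0],"gripper":1}]'
```

```text
t: 2.15
position: [0.5377, 0.3109, 0.1079]
tool_rot: [0.604, 3.082, 0.001]
contact_force: [-0.3, 0.6, -0.1]
width: -0.0001
finger_force: 0.0
t: 2.45
position: [0.5384, 0.3108, 0.1019]
tool_rot: [0.605, 3.081, 0.003]
contact_force: [-0.1, 2.4, 4.6]
width: 0.0003
finger_force: 2.3
```

```bash
python3 -m creep '[{"dp":[0,0,-0.002],"dr":[0,0,0],"gripper":1},{"dp":[0,0,0],"dr":[0,0,0],"gripper":1}]'; python3 -m creep '[{"dp":[0,0,-0.002],"dr":[0,0,0],"gripper":1},{"dp":[0,0,0],"dr":[0,0,0],"gripper":1}]'
```

```text
t: 2.65
position: [0.5385, 0.3109, 0.1016]
tool_rot: [0.605, 3.081, 0.002]
contact_force: [-4.6, 0.4, 14.5]
width: -0.0006
finger_force: 7.4
t: 2.85
position: [0.5386, 0.311, 0.1014]
tool_rot: [0.604, 3.08, 0.002]
contact_force: [-9.6, -3.0, 27.0]
width: 0.0001
finger_force: 13.2
```

The force passed 5 N at about 6 mm of travel and then rose stiffly to 27 N, which suggests a hard stop. A quick crop will show whether the tips are on the button and not on the housing.

Run:
```python
from h import *
a=eyes.read_camera("scene")["image"][120:230,370:500]; b=eyes.read_camera("wrist")["image"][130:290,220:410]
a=cv2.resize(a,(390,330),interpolation=2); b=cv2.resize(b,(392,330),interpolation=2)
cv2.imwrite("pics/press.png",np.hstack([a,b])[:,:,::-1])
```

```text
(no output)
```

View pics/press.png

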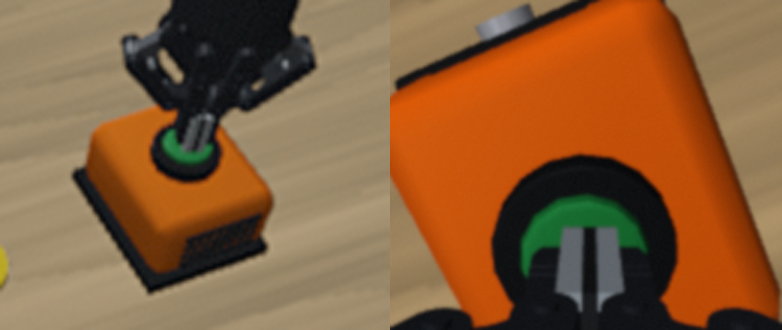

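The left half (scene) and right half (wrist) both show the tips inside the green cap, which is sunk in its black housing. The button is fully pressed, so I'll lift and travel high to the plain medal.

```bash
python3 -m creep '[{"dp":[0,0,0.01],"dr":[0,0,0],"gripper":1},{"dp":[0,0,0.025],"dr":[0,0,0],"gripper":1},{"dp":[0,0,0.025],"dr":[0,0,0],"gripper":1},{"dp":[0,0,0.02],"dr":[0,0,0],"gripper":1},{"dp":[0,0,0],"dr":[0,0,0],"gripper":1},{"dp":[0,0,0],"dr":[0,0,0],"gripper":1},{"dp":[-0.003,-0.03,0],"dr":[0,0,0],"gripper":1},{"dp":[-0.003,-0.03,0],"dr":[0,0,0],"gripper":1},{"dp":[-0.003,-0.03,0],"dr":[0,0,0],"gripper":1},{"dp":[-0.003,-0.03,0],"dr":[0,0,0],"gripper":1},{"dp":[-0.003,-0.03,0],"dr":[0,0,0],"gripper":1},{"dp":[-0.003,-0.03,0],"dr":[0,0,0],"gripper":1},{"dp":[-0.003,-0.03,0],"dr":[0,0,0],"gripper":1},{"dp":[-0.003,-0.03,0],"dr":[0,0,0],"gripper":1},{"dp":[-0.001,-0.03,0],"dr":[0,0,0],"gripper":1},{"dp":[-0.001,-0.03,0],"dr":[0,0,0],"gripper":1},{"dp":[0,0,0],"dr":[0,0,0],"gripper":1}]'
python3 - <<'E'
from h import *
c=eyes.read_camera("wrist"); save(c,"w2"); s=ctrl.get_state(); print(s["t"],s["position"],s["tool_rot"],s["contact_force"])
hsv=cv2.cvtColor(c["image"],cv2.COLOR_RGB2HSV); m=cv2.inRange(hsv,(8,40,110),(22,190,255))
n,l,st,ce=cv2.connectedComponentsWithStats(m)
for i in range(1,n):
    if st[i,4]>500: print(st[i],ce[i],plane(c,*(st[i,:2]+st[i,2:4]/2-.5),.011))
E
```

```text
t: 4.65
position: [0.5104, 0.0075, 0.1752]
tool_rot: [-0.61, -3.079, 0.002]
contact_force: [-0.3, 0.6, -0.5]
width: 0.0001
finger_force: 0.0
4.7 [0.51040474 0.0090491  0.17530422] [-6.09724205e-01 -3.07883465e+00  3.19194163e-05] [-0.2061278  -0.09225953  0.1084578 ]
[     0      0    640    400 140941] [299.88256079 149.03956975] [0.51675395 0.00804554 0.011     ]
[ 287  162   66   64 3263] [319.53355808 193.03953417] [0.51099515 0.01041383 0.011     ]
[ 132  220   62   58 2169] [162.81466113 248.27293684] [ 0.50257145 -0.1662084   0.011     ]
```

View pics/w2.png

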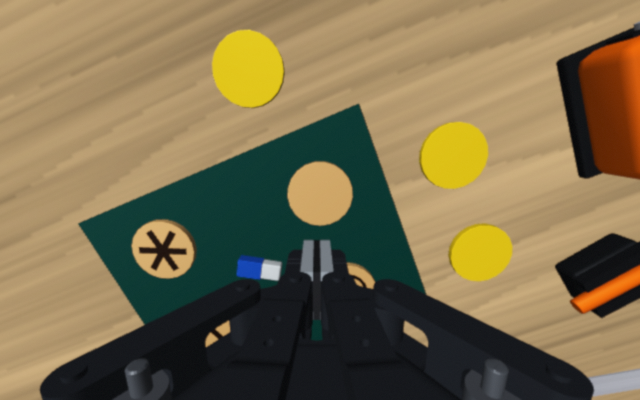

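The wrist view shows the bare medal at (320,193), which puts it at (0.511, 0.010). The TCP is within 2 mm of that. I'll descend 120 mm, leaving the tips about 25 mm above its top, and hold there.

```bash
python3 -m creep '[{"dp":[0.001,0.002,-0.02],"dr":[0,0,0],"gripper":1},{"dp":[0,0,-0.025],"dr":[0,0,0],"gripper":1},{"dp":[0,0,-0.025],"dr":[0,0,0],"gripper":1},{"dp":[0,0,-0.025],"dr":[0,0,0],"gripper":1},{"dp":[0,0,-0.015],"dr":[0,0,0],"gripper":1},{"dp":[0,0,-0.01],"dr":[0,0,0],"gripper":1},{"dp":[0,0,0],"dr":[0,0,0],"gripper":1},{"dp":[0,0,0],"dr":[0,0,0],"gripper":1}]'; python3 -m creep '[{"dp":[0,0,0]},{"dp":[0,0,0]}]'
python3 - <<'E'
from h import *
c=eyes.read_camera("scene"); b=eyes.read_camera("wrist")["image"]
a=c["image"][130:350,160:400]
cv2.imwrite("pics/point.png",np.hstack([cv2.resize(a,(436,400)),b[:,140:500]])[:,:,::-1])
print(ctrl.get_state()["position"])
E
```

```text
t: 5.5
position: [0.5125, 0.0127, 0.0571]
tool_rot: [-0.605, -3.083, -0.0]
contact_force: [0.3, -0.8, -0.8]
width: 0.0002
finger_force: 0.0
[0.51321855 0.01239502 0.05789046]invalid input at $[0]: expected keys dp, dr, gripper
```

View pics/point.png

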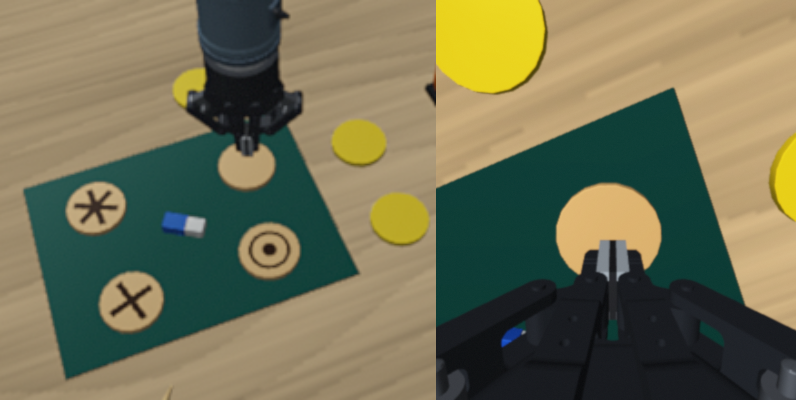

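The picture shows the tips hovering over the bare medal without touching it, and the other medals and the eraser look undisturbed. I'll nudge 2 mm and hold for over two seconds.

```bash
python3 -m creep '[{"dp":[-0.002,-0.002,-0.002],"dr":[0,0,0],"gripper":1},{"dp":[0,0,0],"dr":[0,0,0],"gripper":1},{"dp":[0,0,0],"dr":[0,0,0],"gripper":1},{"dp":[0,0,0],"dr":[0,0,0],"gripper":1},{"dp":[0,0,0],"dr":[0,0,0],"gripper":1},{"dp":[0,0,0],"dr":[0,0,0],"gripper":1},{"dp":[0,0,0],"dr":[0,0,0],"gripper":1},{"dp":[0,0,0],"dr":[0,0,0],"gripper":1},{"dp":[0,0,0],"dr":[0,0,0],"gripper":1},{"dp":[0,0,0],"dr":[0,0,0],"gripper":1},{"dp":[0,0,0],"dr":[0,0,0],"gripper":1},{"dp":[0,0,0],"dr":[0,0,0],"gripper":1},{"dp":[0,0,0],"dr":[0,0,0],"gripper":1},{"dp":[0,0,0],"dr":[0,0,0],"gripper":1},{"dp":[0,0,0],"dr":[0,0,0],"gripper":1},{"dp":[0,0,0],"dr":[0,0,0],"gripper":1}]'
python3 -m creep '[{"dp":[0,0,0],"dr":[0,0,0],"gripper":1},{"dp":[0,0,0],"dr":[0,0,0],"gripper":1},{"dp":[0,0,0],"dr":[0,0,0],"gripper":1},{"dp":[0,0,0],"dr":[0,0,0],"gripper":1},{"dp":[0,0,0],"dr":[0,0,0],"gripper":1},{"dp":[0,0,0],"dr":[0,0,0],"gripper":1},{"dp":[0,0,0],"dr":[0,0,0],"gripper":1},{"dp":[0,0,0],"dr":[0,0,0],"gripper":1},{"dp":[0,0,0],"dr":[0,0,0],"gripper":1},{"dp":[0,0,0],"dr":[0,0,0],"gripper":1}]'
python3 -c "from bench import ctrl; print(ctrl.sign_off())"
```

```text
t: 7.2
position: [0.5104, 0.0103, 0.055]
tool_rot: [-0.605, -3.083, 0.0]
contact_force: [-0.4, -0.0, -0.5]
width: -0.0001
finger_force: 0.0
t: 8.2
position: [0.5104, 0.0103, 0.055]
tool_rot: [0.605, 3.083, -0.0]
contact_force: [1.1, -0.2, 0.9]
width: 0.0002
finger_force: 0.0
the job is handed in; nothing more can be done
None
```

The green button was pressed fully down and let go, the arm is holding about 25 mm above the middle of the plain medal after pointing for over two seconds, and the job was handed in at about 8 s; no verdict came back.

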